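# Roll the cap sheet home on a tube plate

### The job

Take the hand roller from its stand and roll it along the cap sheet on the tube plate with a firm, even push, so that every row of caps is pressed fully home, but not so hard that tubes are crushed. Press the caps with the roller only, then put the roller back upright in its stand and let go; leave the other things on the bench where they are.

Things in the scene. Friction and masses are not known exactly. Their poses are not given: they have to be found in the camera images.
- block: aluminium chilled block, 104 (x) x 146 (y) mm, 38 mm tall, fixed to the bench, with a teal plate of 96 tubes, 86 x 128 mm, jammed in its top. Origin on the bench under its centre, z up, y along its long side. More than 30 N of push by the roller on the plate crushes tubes.
- sheet_mid (a point): fixed point of the block, 57 mm above the bench, about the middle of the flat white cap sheet (74 mm along the block's x, 108 mm along its y, 12 rows of 8 caps) on the tube plate. Plates sit differently deep and level: with all caps home the sheet's top is really 4 mm lower to 4 mm higher than this point, and it slopes along y by up to 2 degrees.
- stand: white steel roller stand, fixed; foot 124 (x) x 100 (y) mm; origin on the bench under its centre, z up. Two walls along x, cut out in the middle, 6 mm thick, inner faces 54 mm apart, top edges 56 mm above the bench; end walls 36 mm tall, inner faces 100 mm apart along x. The roller's deck rests on the two long walls, the drum hangs between them.
- roller: hand roller, about 0.33 kg, upright in the stand (axes along the stand's to a few degrees, origin 8 mm above the bench). Origin: lowest point of the drum, midway along it; z up through the grip, x along the axle; it rolls along y. Deck plate 70 (y) x 96 (x) mm, from 48 to 54 mm above the origin; yoke sides reach 45 mm out along x and down to 12 mm.
- roller_grip (a point): where to hold the roller: in the orange grip block, on its axis, 80 mm above the roller's origin. The block is 24 mm thick (y), 44 mm wide (x), from 54 to 104 mm above the origin. Pinch it firmly across its thickness, so that the fingers close along the rolling direction.
- drum (a joint): turn of the roller's drum (black rubber, 44 mm across, 78 mm long, axle 22 mm above the roller's origin) in its yoke, rad, 0 at the start, turns freely either way without end; 1 rad is 22 mm of rolling.
- row1 (a joint): how far row 1 of the cap sheet has gone down, m: 0 proud (at the start 0 to 0.0006), 0.0035 fully home. Row n is a strip 74 (x) x 8.6 (y) mm centred at block y = (n - 6.5) x 9 mm. Each row goes straight down by itself under 3 to 5 N, stays where left and stops hard when home; the plate does not give. The drum bears on 2 or 3 rows at once, so 10 to 18 N is a good rolling push.
- row2 (a joint): how far row 2 of the cap sheet has gone down, m: 0 fully proud, 0.0035 fully home.
- row3 (a joint): how far row 3 of the cap sheet has gone down, m: 0 fully proud, 0.0035 fully home.
- row4 (a joint): how far row 4 of the cap sheet has gone down, m: 0 fully proud, 0.0035 fully home.
- row5 (a joint): how far row 5 of the cap sheet has gone down, m: 0 fully proud, 0.0035 fully home.
- row6 (a joint): how far row 6 of the cap sheet has gone down, m: 0 fully proud, 0.0035 fully home.
- row7 (a joint): how far row 7 of the cap sheet has gone down, m: 0 fully proud, 0.0035 fully home.
- row8 (a joint): how far row 8 of the cap sheet has gone down, m: 0 fully proud, 0.0035 fully home.
- row9 (a joint): how far row 9 of the cap sheet has gone down, m: 0 fully proud, 0.0035 fully home.
- row10 (a joint): how far row 10 of the cap sheet has gone down, m: 0 fully proud, 0.0035 fully home.
- row11 (a joint): how far row 11 of the cap sheet has gone down, m: 0 fully proud, 0.0035 fully home.
- row12 (a joint): how far row 12 of the cap sheet has gone down, m: 0 fully proud, 0.0035 fully home.
- forceps: steel forceps, 120 mm long, lying between the block and the stand; a bystander; origin at the centre of its underside.
- cassettes: stack of coloured specimen cassettes, 42 x 32 x 26 mm; a bystander; origin at the centre of its underside.
- slide_box: blue slide box, 90 x 140 x 37 mm; a bystander; origin at the centre of its underside.
- reagent: brown bottle, 64 mm across, 150 mm tall; a bystander; origin at the centre of its underside.
- dish: round glass dish, 90 mm across, 16 mm tall; a bystander; origin at the centre of its underside.
- tip_box: grey and pale blue pipette tip box, 85 x 120 x 67 mm; a bystander; origin at the centre of its underside.
Not all that is in view belongs to the job. Leave any purple or yellow look-alike of the roller alone.

How it is judged:
On the way, in this order (a step that is already met when the one before it is completed fails the run):
1. the roller is lifted out of its stand (z of roller in the frame of stand above 0.05 m), for 0.2 s.
2. the roller, pressed on the cap sheet, has rolled: its drum has turned by more than 1 rad ((value of joint drum above 1 rad or value of joint drum below -1 rad) and contact force between roller and block above 2 N), for 0.05 s.
3. all twelve rows of caps are home, each to within 1 mm of its stop (value of joint each of row1, row2, row3, row4, row5, row6, row7, row8, row9, row10, row11, row12 above 0.0025 m), for 0.2 s.
At the end, for the whole second after the job is handed in: All twelve rows of the cap sheet are down by more than 2.5 of their 3.5 mm, and the roller stands at rest in its stand: upright to 0.1 rad, within 12 mm of the stand's centre along its x and y, its deck resting on the stand's walls (origin 4 to 12 mm above the bench) (all of step 3 and x of roller in the frame of stand between -0.012 and 0.012 m and y of roller in the frame of stand between -0.012 and 0.012 m and z of roller in the frame of stand between 0.004 and 0.012 m and angle between roller's own z axis and vertical below 0.1 rad and linear speed of roller below 0.02 m/s); the robot touches nothing.
It fails at once if the roller pushes on the plate or block with more than 30 N, which crushes tubes (contact force between roller and block above 30 N).
It fails at once if the fingers or the arm press on the cap sheet, plate or block (contact force between any of the fingers, the arm and block above 1 N).
It fails at once if a bystander (forceps, cassettes, slide box, bottle, dish or tip box) is shifted by more than 20 mm (distance of any of forceps, cassettes, slide_box, reagent, dish, tip_box from where it was at the start of the episode above 0.02 m).
It also fails if it takes over 72 s, if anything falls off the work surface, if the arm or the gripper's body presses on something with over 40 N, if the wrist force passes 120 N, or if a joint passes its speed limit or range.

### The arm

A 6-joint arm with a two-finger parallel gripper is mounted at the origin on the work surface. World frame = base frame: x ahead of the robot, y to its left, z up, the work surface at z = 0. Lengths are in m, angles in rad, forces in N, time in s.
With the tool pointing down it reaches from about 0.3 to 0.775 m from the base axis. Payload 14.6 kg.
Tool frame: the origin (TCP) lies at the very end of the fingers, on their centre line; the grasp point (between the pads) lies 19 mm behind it; y points along the fingers, x is the direction in which the jaws open and shut, and the axes are right-handed (so a half turn about y gives the same grasp; the last joint's range is limited). The gripper opens to 94 mm and grips with 3 to 60 N. Pads are 16 mm wide; open, the fingers measure 119 mm over their backs; the gripper's body (75 mm by 177 mm) begins 78 mm behind the grasp point.
Start: joints at [-1.392, 0.3, 1.521, -0, 1.321, -0.067], TCP at [0.134, -0.533, 0.205] pointing down, gripper open.
Joint ranges: [-3.03, 3.03], [-0.79, 2.21], [0.23, 2.52], [-1.04, 4.18], [0, 3.07], [-2.55, 2.55]. Speed limits (rad/s): [2.22, 2.22, 2.57, 3.14, 3.14, 3.14].

### API

Orientations are given as [roll, pitch, yaw] about the fixed x, y, z axes, in that order (R = Rz(yaw) Ry(pitch) Rx(roll)).
In Python, from station import get_obs, cams, hand_in gives the robot as it stands. The module is installed in compiled form; this text tells all that it offers.
- The arm moves only by the tool step_arm, never from a script. Its argument "plan" is a list of rows, each an object with "grip": the closure, from -1 (fully open) to 1 (shut), so that 0 is half open; "slide": the shift along the tool's x, y, z in m, a list of three; "spin": the turn about the tool's y in degrees. A call has 1 to 20 rows; each row shifts and turns the commanded pose from where the row before left it, along the tool's axes as they then stand; what a row does not reach is not made up. A row lasts 1/12 s, in which the tool goes at most 41.7 mm and 7.16 degrees, less where a joint would pass 70% of its speed; a pose out of reach is approached as far as the arm can. A call is refused whole if a number of a shift passes 0.0417 or a number of a turn 7.16, either way. A call with a gripper value outside its range is refused whole. The fingers move at their own pace and stop on an object; "force" is the grip in N (left out, the last holds). Time passes only in rows, so rows that do not move let the fingers close. It gives the time, the measured TCP pose, the force and the opening at its end, in the units of the state.
- get_obs(): the state, without advancing time (a new reading comes with each control period).
- cams.camera(name): name is "scene" or "top" or "wrist"; returns the picture (480x640x3 uint8, blue, green, red); there is no depth.
- cams.calibration(name): a dict with "K" (3x3 intrinsics, pixels), "T" (4x4, takes a point from camera to world coordinates). Camera axes: x right, y up, looking along -z (the intrinsics and any distortion apply to the point x, -y, -z); pixel columns grow to the right and rows downward; lengths in m; the calibration is good to about 2 mm. The wrist camera is an equidistant fisheye: a pixel r from the principal point sees the ray r / f radians off the axis. A picture is of the moment at which its call begins: read the wrist's pose just before it. calibration takes no time and is no camera call; for the wrist camera it gives the pose at the moment of the call.
- hand_in(): hands the job in, once; it reports no verdict.
The state is a dict: "time_s": time; "qpos": joint angles; "joint_vel": joint speeds; "tau": joint torques, N m; "ee_pos": TCP position; "eef_rot": TCP orientation; "force": force on the tool from outside, world axes, zero at the start; "moment": the same for the moment, N m; "grip_width": finger opening in m.
Only numpy, scipy, OpenCV 4.12 (cv2) and the standard library are available. Lean on these libraries where they do the work, as an engineer would, in place of code of your own. Each camera call takes 0.05 s, during which the arm holds its last target.

## Working session

There is one attempt and no reset: what is moved stays moved. The work goes in short steps, Python scripts to look and compute and a tool call to move; the robot and the scene stay as the last step left them, time stands still between calls to the robot, and variables do not carry over. Pictures are saved under pics/ and viewed, and the job is handed in when it is done.

Besides the shell and the picture viewer there is one more tool, called after "Call:" as name([rows], argument=value, ...), one row to a line, values as JSON. step_arm: Moves the arm, as the interface text tells. Its arguments: {"type":"object","properties":{"plan":{"type":"array","items":{"type":"object","properties":{"grip":{"type":"number"},"slide":{"type":"array","items":{"type":"number"}},"spin":{"type":"number"}}}},"force":{"type":"number"}},"required":["plan"]}

```bash
mkdir -p pics; python3 - <<'E'
from station import get_obs,cams
import cv2
o=get_obs();print(o)
for n in ("scene","top","wrist"):
    c=cams.calibration(n);print(n,c)
    cv2.imwrite(f"pics/a_{n}.png",cams.camera(n))
E
```

```text
{'time_s': 0.0, 'qpos': array([-1.39160585e+00,  3.00465716e-01,  1.52156594e+00,  1.10414825e-05,
        1.32066741e+00, -6.66106568e-02]), 'joint_vel': array([ 3.66721408e-04, -8.31293383e-05, -6.94761778e-04, -6.37563836e-04,
       -6.03502426e-04, -1.05936292e-03]), 'tau': array([ 3.81211576e-03, -5.31806195e+01, -3.52744603e+01,  7.08305812e-02,
        2.43988994e-02, -7.65982963e-05]), 'ee_pos': array([ 0.13378343, -0.53322562,  0.20489568]), 'eef_rot': array([-1.57071201e+00,  1.10324331e-03, -1.32499789e+00]), 'force': array([-0.04890614,  0.41395835,  0.3158312 ]), 'moment': array([ 0.03078984, -0.02089934,  0.03936237]), 'grip_width': 0.0940724417231233}
scene {'K': array([[497.55454005,   0.        , 323.92867572],
       [  0.        , 497.55454005, 248.25861507],
       [  0.        ,   0.        ,   1.        ]]), 'T': array([[-0.68605289, -0.5878417 ,  0.42868819,  1.12854666],
       [ 0.72733371, -0.5397239 ,  0.42389124,  0.54551249],
       [-0.01780769,  0.60261119,  0.79783623,  1.13683963],
       [ 0.        ,  0.        ,  0.        ,  1.        ]])}
top {'
[... 319 characters left out ...]
67519926e-03],
       [ 1.02702220e-03,  1.96993255e-01,  9.80404306e-01,
         1.49651813e+00],
       [ 0.00000000e+00,  0.00000000e+00,  0.00000000e+00,
         1.00000000e+00]])}
wrist {'K': array([[371.64829954,   0.        , 319.27670786],
       [  0.        , 371.64829954, 239.98772112],
       [  0.        ,   0.        ,   1.        ]]), 'T': array([[ 2.43667067e-01,  9.42302108e-01,  2.29549773e-01,
         1.99685616e-01],
       [-9.69858915e-01,  2.36691208e-01,  5.78874572e-02,
        -5.18021245e-01],
       [ 2.15059859e-04, -2.36736161e-01,  9.71573952e-01,
         3.84293115e-01],
       [ 0.00000000e+00,  0.00000000e+00,  0.00000000e+00,
         1.00000000e+00]])}
```

View pics/a_scene.png

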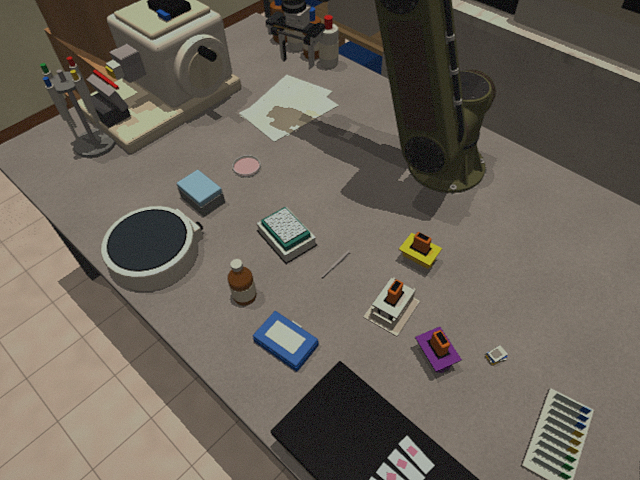

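View pics/a_top.png

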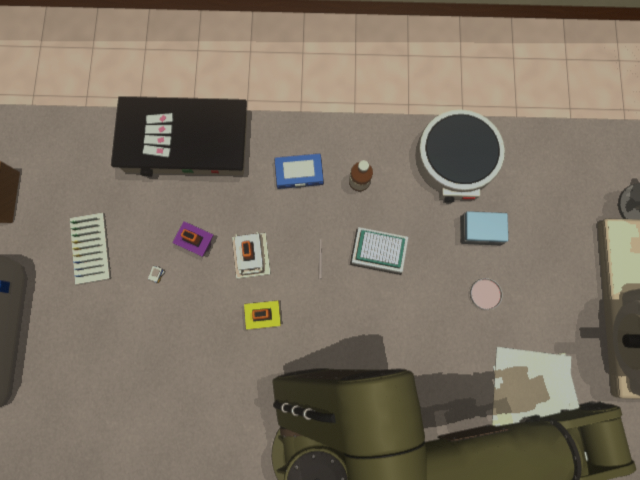

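View pics/a_wrist.png

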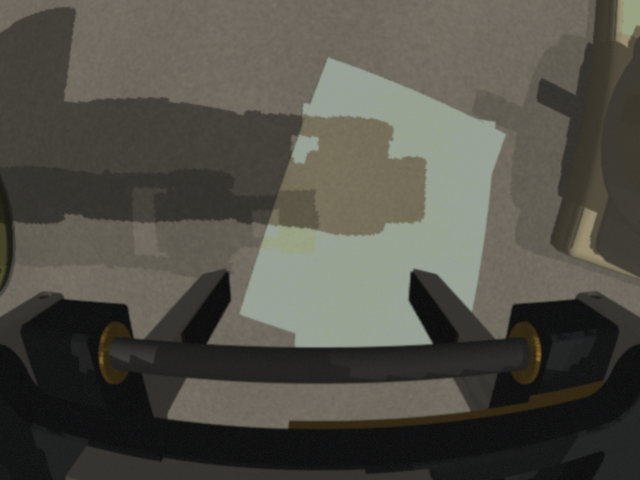

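Top view: the candidates are the roller with a white deck in the white stand (249,252), the purple look-alike (192,238) and the yellow look-alike (262,315). I choose the white one in the stand and will check it in a close crop.

```bash
cat > h.py <<'E'
import numpy as np
def ray(c,uv):
    K,T=c["K"],c["T"]
    d=np.array([(uv[0]-K[0,2])/K[0,0],-(uv[1]-K[1,2])/K[1,1],-1.])
    return T[:3,3],T[:3,:3]@d
def rayf(c,uv):
    K,T=c["K"],c["T"]
    a=np.array([uv[0]-K[0,2],uv[1]-K[1,2]]);r=np.linalg.norm(a);th=r/K[0,0]
    d=np.array([a[0]/r*np.sin(th),-a[1]/r*np.sin(th),-np.cos(th)])
    return T[:3,3],T[:3,:3]@d
def onz(od,z):
    o,d=od; return o+d*(z-o[2])/d[2]
def projf(c,P):
    p=c["T"][:3,:3].T@(np.array(P)-c["T"][:3,3]); x,y,z=p[0],-p[1],-p[2]
    r=np.hypot(x,y); th=np.arctan2(r,z); return np.array([c["K"][0,2]+c["K"][0,0]*th*x/r,c["K"][1,2]+c["K"][0,0]*th*y/r])
def proj(c,P):
    p=c["T"][:3,:3].T@(np.array(P)-c["T"][:3,3]); return np.array([c["K"][0,2]+c["K"][0,0]*p[0]/-p[2],c["K"][1,2]+c["K"][0,0]*p[1]/p[2]])
E
python3 - <<'E'
import cv2,numpy as np
from station import cams
from h import *
im=cv2.imread("pics/a_top.png");s=cv2.imread("pics/a_scene.png")
a=cv2.resize(im[210:295,220:330],None,fx=7,fy=7,interpolation=cv2.INTER_CUBIC);cv2.imwrite("pics/b_top.png",a)
a=cv2.resize(im[215:285,335:425],None,fx=8,fy=8,interpolation=cv2.INTER_CUBIC);cv2.imwrite("pics/b_blk.png",a)
a=cv2.resize(s[265:340,355:430],None,fx=8,fy=8,interpolation=cv2.INTER_CUBIC);cv2.imwrite("pics/b_sc.png",a)
E
```

```text
(no output)
```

View pics/b_top.png

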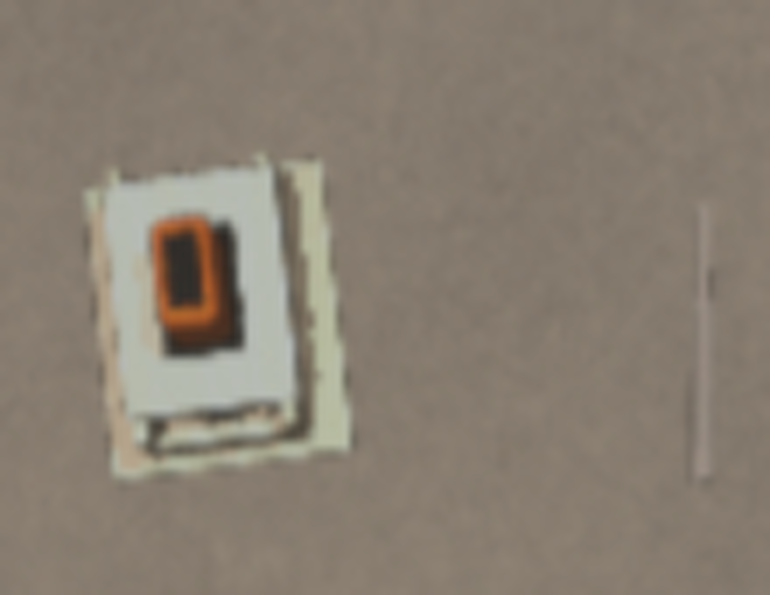

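View pics/b_blk.png

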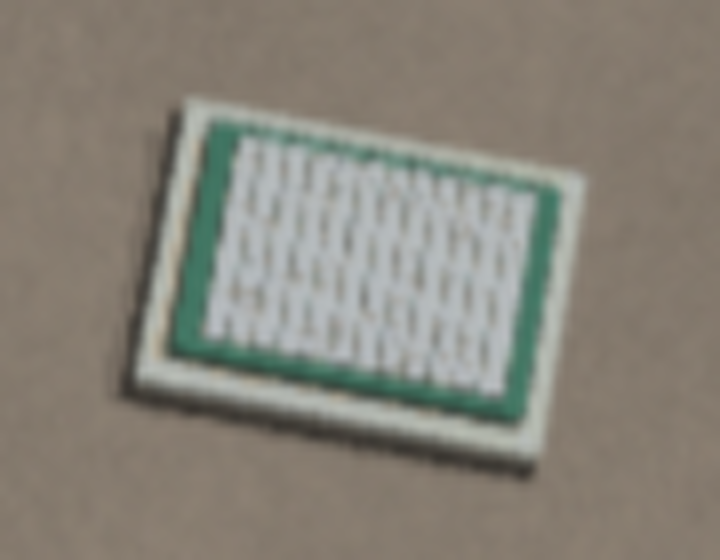

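View pics/b_sc.png

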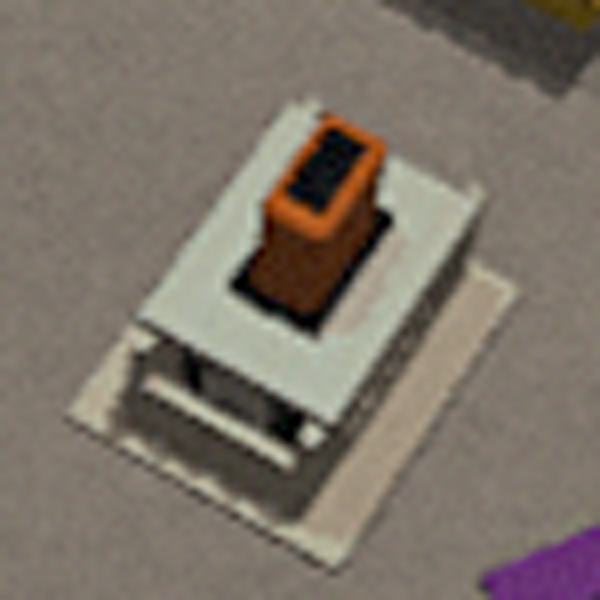

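The close crop confirms the choice: white stand, white deck, orange grip. Next I'm measuring positions from the corners.

```bash
python3 - <<'E'
import cv2,numpy as np
from station import cams
from h import *
c=cams.calibration("top")
def pts(l,s,o,z): return np.array([onz(ray(c,(u/s+o[0]-.5+.5/s,v/s+o[1]-.5+.5/s)),z)[:2] for u,v in l])
def rep(n,P):
    print(n,"ctr",P.mean(0).round(4),"sides",[np.round(np.linalg.norm(P[i]-P[i-1])*1e3,1) for i in range(4)],
      "dirs",[np.round(np.degrees(np.arctan2(*(P[i]-P[i-1])[::-1])),1) for i in range(4)])
rep("foot",pts([(88,190),(322,160),(350,450),(115,478)],7,(220,210),.003))
rep("deck",pts([(108,185),(272,165),(298,400),(128,415)],7,(220,210),.062))
rep("grip",pts([(152,222),(208,213),(218,318),(163,328)],7,(220,210),.112))
rep("sheet",pts([(237,136),(537,192),(502,395),(205,340)],8,(335,215),.060))
rep("block",pts([(188,98),(585,175),(545,435),(140,375)],8,(335,215),.038))
rep("forceps",pts([(700,205),(707,205),(707,475),(697,475)],7,(220,210),.003))
E
```

```text
foot ctr [0.5408 0.2065] sides [np.float64(122.7), np.float64(99.1), np.float64(123.8), np.float64(97.8)] dirs [np.float64(8.5), np.float64(-81.1), np.float64(-172.1), np.float64(98.3)]
deck ctr [0.5423 0.2062] sides [np.float64(94.4), np.float64(66.6), np.float64(96.8), np.float64(68.0)] dirs [np.float64(8.1), np.float64(-81.5), np.float64(-171.1), np.float64(96.5)]
grip ctr [0.5417 0.2059] sides [np.float64(42.2), np.float64(22.0), np.float64(41.8), np.float64(21.6)] dirs [np.float64(8.9), np.float64(-79.2), np.float64(-171.8), np.float64(101.9)]
sheet ctr [ 0.5615 -0.1669] sides [np.float64(74.4), np.float64(107.8), np.float64(74.0), np.float64(105.7)] dirs [np.float64(-8.3), np.float64(-99.4), np.float64(170.0), np.float64(80.8)]
block ctr [ 0.5639 -0.1674] sides [np.float64(102.8), np.float64(145.2), np.float64(95.9), np.float64(145.2)] dirs [np.float64(-9.0), np.float64(-99.8), np.float64(170.9), np.float64(82.9)]
forceps ctr [0.5371 0.0041] sides [np.float64(114.1), np.float64(2.9), np.float64(114.1), np.float64(4.1)] dirs [np.float64(0.7), np.float64(-88.6), np.float64(-178.7), np.float64(91.4)]
```

Call:
step_arm([
  {"grip":-1,"slide":[-0.022,0,0.0205]},
  {"grip":-1,"slide":[-0.022,0,0.0205]},
  {"grip":-1,"slide":[-0.022,0,0.0205]},
  {"grip":-1,"slide":[-0.022,0,0.0205]},
  {"grip":-1,"slide":[-0.022,0,0.0205]},
  {"grip":-1,"slide":[-0.022,0,0.0205]},
  {"grip":-1,"slide":[-0.022,0,0.0205]},
  {"grip":-1,"slide":[-0.022,0,0.0205]},
  {"grip":-1,"slide":[-0.022,0,0.0205]},
  {"grip":-1,"slide":[-0.022,0,0.0205]},
  {"grip":-1,"slide":[-0.022,0,0.0205]},
  {"grip":-1,"slide":[-0.022,0,0.0205]},
  {"grip":-1,"slide":[-0.022,0,0.0205]},
  {"grip":-1,"slide":[-0.022,0,0.0205]},
  {"grip":-1,"slide":[-0.022,0,0.0205]},
  {"grip":-1,"slide":[-0.022,0,0.0205]},
  {"grip":-1,"slide":[-0.022,0,0.0205]},
  {"grip":-1,"slide":[-0.022,0,0.0205]},
  {"grip":-1,"slide":[-0.022,0,0.0205]},
  {"grip":-1,"slide":[-0.022,0,0.0205]},
])

```text
schema error: expected keys grip, slide, spin
```

Call:
step_arm([
  {"grip":-1,"slide":[-0.022,0,0.0205],"spin":0},
  {"grip":-1,"slide":[-0.022,0,0.0205],"spin":0},
  {"grip":-1,"slide":[-0.022,0,0.0205],"spin":0},
  {"grip":-1,"slide":[-0.022,0,0.0205],"spin":0},
  {"grip":-1,"slide":[-0.022,0,0.0205],"spin":0},
  {"grip":-1,"slide":[-0.022,0,0.0205],"spin":0},
  {"grip":-1,"slide":[-0.022,0,0.0205],"spin":0},
  {"grip":-1,"slide":[-0.022,0,0.0205],"spin":0},
  {"grip":-1,"slide":[-0.022,0,0.0205],"spin":0},
  {"grip":-1,"slide":[-0.022,0,0.0205],"spin":0},
  {"grip":-1,"slide":[-0.022,0,0.0205],"spin":0},
  {"grip":-1,"slide":[-0.022,0,0.0205],"spin":0},
  {"grip":-1,"slide":[-0.022,0,0.0205],"spin":0},
  {"grip":-1,"slide":[-0.022,0,0.0205],"spin":0},
  {"grip":-1,"slide":[-0.022,0,0.0205],"spin":0},
  {"grip":-1,"slide":[-0.022,0,0.0205],"spin":0},
  {"grip":-1,"slide":[-0.022,0,0.0205],"spin":0},
  {"grip":-1,"slide":[-0.022,0,0.0205],"spin":0},
  {"grip":-1,"slide":[-0.022,0,0.0205],"spin":0},
  {"grip":-1,"slide":[-0.022,0,0.0205],"spin":0},
])

```text
time_s: 1.82
ee_pos: [0.4248, -0.0053, 0.2054]
eef_rot: [-1.571, -0.0, -1.325]
force: [0.6, -1.2, 0.1]
grip_width: 0.0941
```

Call:
step_arm([
  {"grip":-1,"slide":[-0.022,0,0.0206],"spin":0},
  {"grip":-1,"slide":[-0.022,0,0.0206],"spin":0},
  {"grip":-1,"slide":[-0.022,0,0.0206],"spin":0},
  {"grip":-1,"slide":[-0.022,0,0.0206],"spin":0},
  {"grip":-1,"slide":[-0.022,0,0.0206],"spin":0},
  {"grip":-1,"slide":[-0.022,0,0.0206],"spin":0},
  {"grip":-1,"slide":[-0.022,0,0.0206],"spin":0},
  {"grip":-1,"slide":[-0.022,0,0.0206],"spin":0},
  {"grip":-1,"slide":[0,0,0],"spin":5.7},
  {"grip":-1,"slide":[0,0,0],"spin":0},
])

```text
time_s: 2.65
ee_pos: [0.5414, 0.2049, 0.2045]
eef_rot: [-1.572, -0.0, -1.427]
force: [0.2, -0.3, 0.3]
grip_width: 0.0941
```

```bash
python3 - <<'E'
from station import get_obs,cams
import cv2,pickle
o=get_obs();print(o["qpos"],o["ee_pos"],o["eef_rot"],o["force"])
c=cams.calibration("wrist");pickle.dump(c,open("w1.pkl","wb"))
cv2.imwrite("pics/c_wrist.png",cams.camera("wrist"))
E
```

```text
[ 2.98586308e-01  3.66062776e-01  1.43542161e+00 -2.43248118e-05
  1.34149268e+00  1.72592818e+00] [0.5414294  0.20493314 0.20452316] [-1.57216046e+00 -2.37302799e-04 -1.42733616e+00] [ 0.18916942 -0.30040068  0.30361799]
```

View pics/c_wrist.png

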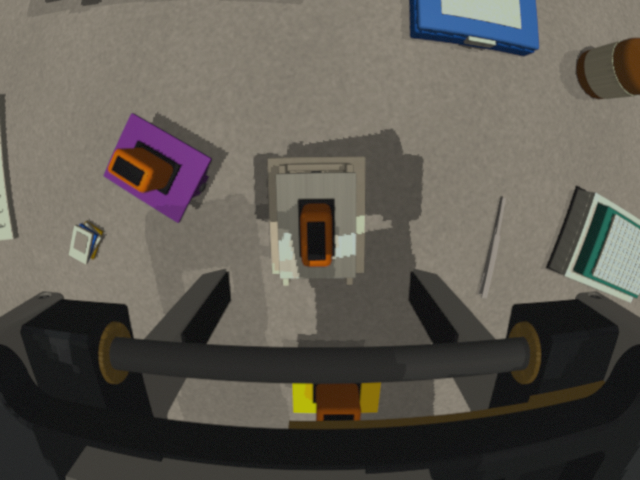

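The wrist view shows the orange grip at (317,243), centred between the fingers, with the deck edges nearly vertical in the image. I'll refine the pose from the fisheye.

```bash
python3 - <<'E'
import cv2,pickle,numpy as np
from h import *
c=pickle.load(open("w1.pkl","rb"));im=cv2.imread("pics/c_wrist.png")
a=cv2.resize(im[145:295,235:405],None,fx=4,fy=4,interpolation=cv2.INTER_CUBIC);cv2.imwrite("pics/c_crop.png",a)
E
```

```text
(no output)
```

View pics/c_crop.png

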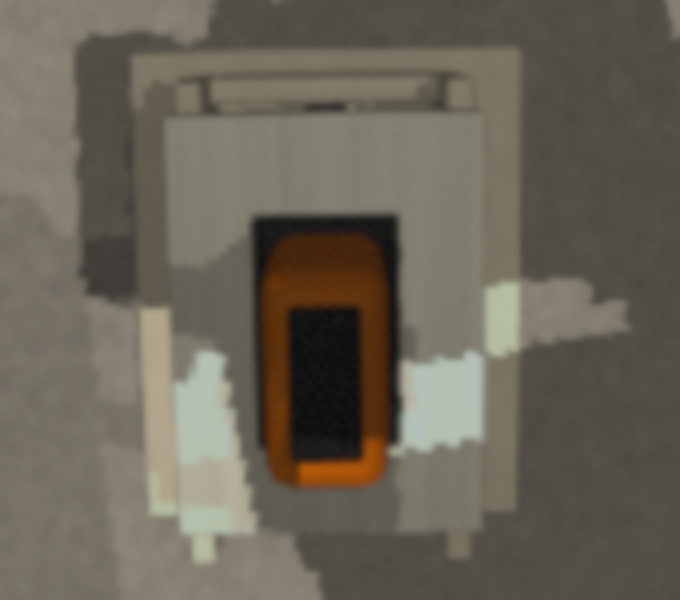

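```bash
python3 - <<'E'
import pickle,numpy as np
from h import *
c=pickle.load(open("w1.pkl","rb"))
def P(l,z): return np.array([onz(rayf(c,(u/4+235-.375,v/4+145-.375)),z)[:2] for u,v in l])
for n,l,z in [("deck",[(163,114),(483,114),(483,533),(180,533)],.062),("gtop",[(268,297),(388,297),(387,487),(270,487)],.112),("foot",[(132,52),(521,50),(517,512),(149,515)],.003)]:
    p=P(l,z);print(n,p.mean(0).round(4),[np.round(np.linalg.norm(p[i]-p[i-1])*1e3,1) for i in range(4)],[np.round(np.degrees(np.arctan2(*(p[i]-p[i-1])[::-1])),1) for i in range(4)])
E
```

```text
deck [0.5423 0.206 ] [np.float64(95.6), np.float64(69.3), np.float64(95.5), np.float64(69.7)] [np.float64(9.1), np.float64(-81.8), np.float64(-170.6), np.float64(98.2)]
gtop [0.5404 0.2052] [np.float64(37.0), np.float64(22.3), np.float64(37.0), np.float64(22.5)] [np.float64(8.2), np.float64(-81.8), np.float64(-171.6), np.float64(98.2)]
foot [0.541  0.2055] [np.float64(124.1), np.float64(99.4), np.float64(123.7), np.float64(100.0)] [np.float64(8.8), np.float64(-81.5), np.float64(-170.9), np.float64(98.7)]
```

Call:
step_arm([
  {"grip":-1,"slide":[-0.001,0.03,0.0005],"spin":0},
  {"grip":-1,"slide":[0,0.03,0],"spin":0},
  {"grip":-1,"slide":[0,0.03,0],"spin":0},
  {"grip":-1,"slide":[0,0.025,0],"spin":0},
  {"grip":-1,"slide":[0,0.015,0],"spin":0},
  {"grip":-1,"slide":[0,0.0055,0],"spin":0},
  {"grip":-1,"slide":[0,0,0],"spin":0},
])

```text
time_s: 3.28
ee_pos: [0.5413, 0.2042, 0.0692]
eef_rot: [-1.573, -0.0, -1.423]
force: [0.4, -0.1, 0.5]
grip_width: 0.0936
```

Call:
step_arm([
  {"grip":0.2,"slide":[0,0,0],"spin":0},
  {"grip":0.6,"slide":[0,0,0],"spin":0},
  {"grip":1,"slide":[0,0,0],"spin":0},
  {"grip":1,"slide":[0,0,0],"spin":0},
  {"grip":1,"slide":[0,0,0],"spin":0},
  {"grip":1,"slide":[0,0,0],"spin":0},
  {"grip":1,"slide":[0,0,0],"spin":0},
  {"grip":1,"slide":[0,0,0],"spin":0},
  {"grip":1,"slide":[0,0,0],"spin":0},
  {"grip":1,"slide":[0,0,0],"spin":0},
], force=50)

```text
time_s: 4.12
ee_pos: [0.5418, 0.2049, 0.0699]
eef_rot: [-1.571, -0.0, -1.424]
force: [-0.8, 0.1, -0.4]
grip_width: 0.0309
```

Call:
step_arm([
  {"grip":1,"slide":[0,0,0],"spin":0},
  {"grip":1,"slide":[0,0,0],"spin":0},
  {"grip":1,"slide":[0,0,0],"spin":0},
  {"grip":1,"slide":[0,0,0],"spin":0},
  {"grip":1,"slide":[0,0,0],"spin":0},
])

```text
time_s: 4.53
ee_pos: [0.5418, 0.205, 0.0699]
eef_rot: [-1.571, 0.0, -1.424]
force: [-0.1, 3.0, -0.7]
grip_width: 0.0238
```

```bash
python3 -c "
from station import get_obs
o=get_obs();print({k:o[k] for k in ('qpos','ee_pos','eef_rot','force','moment','grip_width')})"
```

```text
{'qpos': array([2.98535260e-01, 5.06500238e-01, 1.56736364e+00, 1.02404652e-04,
       1.06773552e+00, 1.72289234e+00]), 'ee_pos': array([0.54178231, 0.205043  , 0.06992629]), 'eef_rot': array([-1.57081658e+00,  8.76609049e-05, -1.42440645e+00]), 'force': array([-0.14018327,  3.04609081, -0.66736806]), 'moment': array([0.41856509, 0.01361595, 0.0180596 ]), 'grip_width': 0.023813153879320263}
```

Call:
step_arm([
  {"grip":1,"slide":[0,-0.006,0],"spin":0},
  {"grip":1,"slide":[0,-0.015,0],"spin":0},
  {"grip":1,"slide":[0,-0.025,0],"spin":0},
  {"grip":1,"slide":[0,-0.025,0],"spin":0},
  {"grip":1,"slide":[0,-0.025,0],"spin":0},
  {"grip":1,"slide":[0,-0.025,0],"spin":0},
  {"grip":1,"slide":[0,-0.015,0],"spin":0},
  {"grip":1,"slide":[0,0,0],"spin":0},
  {"grip":1,"slide":[0,0,0],"spin":0},
  {"grip":1,"slide":[0,0,0],"spin":0},
])

```text
time_s: 5.37
ee_pos: [0.5412, 0.2047, 0.2044]
eef_rot: [-1.573, -0.0, -1.425]
force: [-0.3, 0.4, -3.1]
grip_width: 0.0238
```

```bash
python3 - <<'E'
from station import get_obs,cams
import cv2,pickle
o=get_obs();print({k:o[k] for k in ('qpos','ee_pos','eef_rot','force','moment','grip_width')})
c=cams.calibration("wrist");pickle.dump(c,open("w2.pkl","wb"))
cv2.imwrite("pics/d_wrist.png",cams.camera("wrist"))
E
```

```text
{'qpos': array([ 2.98297883e-01,  3.66121936e-01,  1.43558899e+00, -9.43736506e-05,
        1.34220467e+00,  1.72286760e+00]), 'ee_pos': array([0.54124275, 0.2046821 , 0.20441808]), 'eef_rot': array([-1.57307855e+00, -4.42701284e-04, -1.42454772e+00]), 'force': array([-0.27887952,  0.36803296, -3.10017564]), 'moment': array([-0.0111233 ,  0.02005814, -0.04310433]), 'grip_width': 0.023765726387867635}
```

View pics/d_wrist.png

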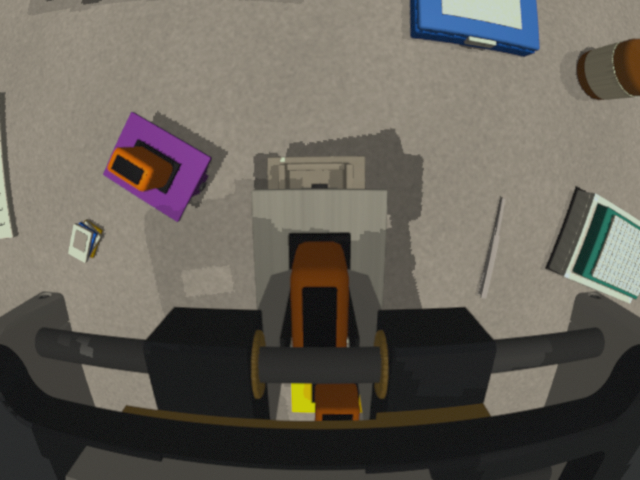

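Grasp is firm and the roller is lifted (about 3.4 N weight). Now moving it to a viewpoint near the block.

Call:
step_arm([
  {"grip":1,"slide":[0.01,0,-0.004],"spin":0},
  {"grip":1,"slide":[0.022,0,-0.0082],"spin":0},
  {"grip":1,"slide":[0.022,0,-0.0082],"spin":0},
  {"grip":1,"slide":[0.022,0,-0.0082],"spin":0},
  {"grip":1,"slide":[0.022,0,-0.0082],"spin":0},
  {"grip":1,"slide":[0.022,0,-0.0082],"spin":0},
  {"grip":1,"slide":[0.022,0,-0.0082],"spin":0},
  {"grip":1,"slide":[0.022,0,-0.0082],"spin":0},
  {"grip":1,"slide":[0.022,0,-0.0082],"spin":0},
  {"grip":1,"slide":[0.022,0,-0.0082],"spin":0},
  {"grip":1,"slide":[0.022,0,-0.0082],"spin":0},
  {"grip":1,"slide":[0.022,0,-0.0082],"spin":0},
  {"grip":1,"slide":[0.022,0,-0.0082],"spin":0},
  {"grip":1,"slide":[0.022,0,-0.0082],"spin":0},
  {"grip":1,"slide":[0.022,0,-0.0082],"spin":0},
  {"grip":1,"slide":[0.022,0,-0.0082],"spin":0},
  {"grip":1,"slide":[0,0,0],"spin":5.9},
  {"grip":1,"slide":[0,0,0],"spin":5.9},
  {"grip":1,"slide":[0,0,0],"spin":5.9},
  {"grip":1,"slide":[0,0,0],"spin":0},
])

```text
time_s: 7.08
ee_pos: [0.4649, -0.1504, 0.2052]
eef_rot: [-1.572, 0.0, -1.739]
force: [-0.1, -1.0, -3.7]
grip_width: 0.0235
```

```bash
python3 - <<'E'
from station import get_obs,cams
from h import *
import cv2,pickle
o=get_obs();print({k:o[k] for k in ('qpos','ee_pos','eef_rot','force','moment','grip_width')})
c=cams.calibration("wrist");pickle.dump(c,open("w3.pkl","wb"))
im=cams.camera("wrist");cv2.imwrite("pics/e_wrist.png",im)
t=cams.calibration("top")
print("bottle cap",onz(ray(t,(363,166)),.15))
E
```

```text
{'qpos': array([-3.87682332e-01,  1.63890658e-01,  1.68905343e+00, -1.09526073e-04,
        1.28998395e+00,  1.35117781e+00]), 'ee_pos': array([ 0.46493289, -0.15035138,  0.20520559]), 'eef_rot': array([-1.57212255e+00,  1.88254193e-04, -1.73882984e+00]), 'force': array([-0.1111235 , -1.03308658, -3.7346457 ]), 'moment': array([ 0.05295022,  0.00995161, -0.00293725]), 'grip_width': 0.023477487211024113}
bottle cap [ 0.7706755  -0.10715979  0.15      ]
```

View pics/e_wrist.png

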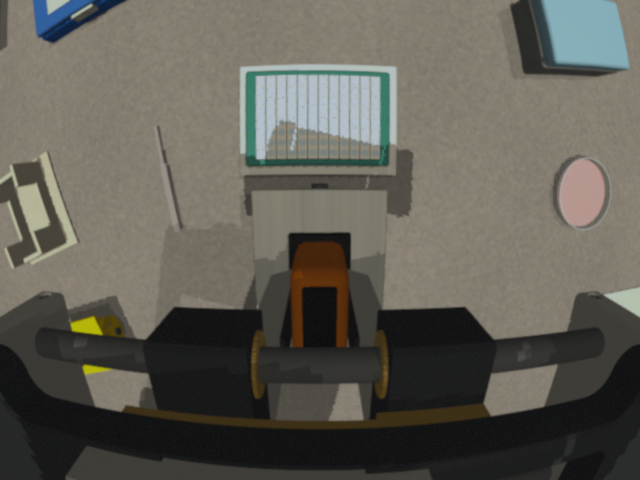

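```bash
python3 - <<'E'
import cv2
im=cv2.imread("pics/e_wrist.png")
cv2.imwrite("pics/e_crop.png",cv2.resize(im[58:188,232:404],None,fx=4.5,fy=4.5,interpolation=cv2.INTER_CUBIC))
E
```

```text
(no output)
```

View pics/e_crop.png

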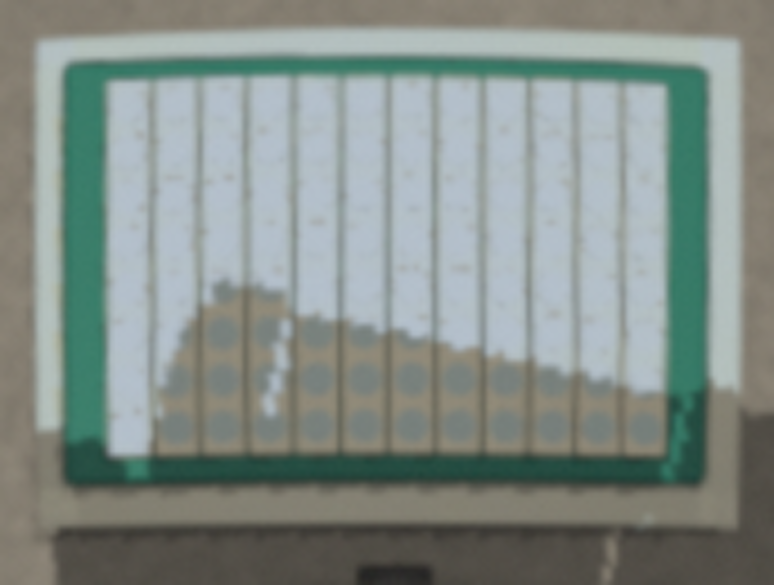

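```bash
python3 - <<'E'
import pickle,numpy as np
from h import *
c=pickle.load(open("w3.pkl","rb"))
def P(l,z): return np.array([onz(rayf(c,(u/4.5+232-.4,v/4.5+58-.4)),z)[:2] for u,v in l])
for n,l,z in [("sheet",[(106,79),(666,83),(668,457),(106,457)],.060),("block",[(35,40),(743,40),(740,529),(38,529)],.038),("block foot?",[(35,40),(743,40),(740,529),(38,529)],.0382)]:
    p=P(l,z);print(n,p.round(4).tolist(),p.mean(0).round(4),[np.round(np.linalg.norm(p[i]-p[i-1])*1e3,1) for i in range(4)],[np.round(np.degrees(np.arctan2(*(p[i]-p[i-1])[::-1])),1) for i in range(4)])
for z in (.055,.058,.061,.064):
    p=P([(106,79),(666,83),(668,457),(106,457)],z);print(z,[np.round(np.linalg.norm(p[i]-p[i-1])*1e3,1) for i in range(4)])
E
```

```text
sheet [[0.6089, -0.1198], [0.5898, -0.2264], [0.5167, -0.2147], [0.535, -0.107]] [ 0.5626 -0.167 ] [np.float64(75.0), np.float64(108.3), np.float64(74.1), np.float64(109.2)] [np.float64(-9.8), np.float64(-100.1), np.float64(170.9), np.float64(80.4)]
block [[0.626, -0.1034], [0.6012, -0.2487], [0.4985, -0.2311], [0.5231, -0.0861]] [ 0.5622 -0.1673] [np.float64(104.3), np.float64(147.3), np.float64(104.3), np.float64(147.1)] [np.float64(-9.6), np.float64(-99.7), np.float64(170.3), np.float64(80.4)]
block foot? [[0.6259, -0.1035], [0.6012, -0.2486], [0.4985, -0.2311], [0.5231, -0.0862]] [ 0.5622 -0.1673] [np.float64(104.3), np.float64(147.2), np.float64(104.2), np.float64(147.0)] [np.float64(-9.6), np.float64(-99.7), np.float64(170.3), np.float64(80.4)]
0.055 [np.float64(76.2), np.float64(110.0), np.float64(75.3), np.float64(110.9)]
0.058 [np.float64(75.5), np.float64(109.0), np.float64(74.6), np.float64(109.9)]
0.061 [np.float64(74.8), np.float64(108.0), np.float64(73.9), np.float64(108.9)]
0.064 [np.float64(74.1), np.float64(107.0), np.float64(73.2), np.float64(107.9)]
```

Call:
step_arm([
  {"grip":1,"slide":[-0.008,0,0.0165],"spin":0},
  {"grip":1,"slide":[-0.008,0,0.0165],"spin":0},
  {"grip":1,"slide":[-0.008,0,0.0165],"spin":0},
  {"grip":1,"slide":[-0.008,0,0.0165],"spin":0},
  {"grip":1,"slide":[-0.008,0,0.0165],"spin":0},
  {"grip":1,"slide":[-0.008,0,0.0165],"spin":0},
  {"grip":1,"slide":[0,0.015,0],"spin":0},
  {"grip":1,"slide":[0,0.015,0],"spin":0},
  {"grip":1,"slide":[0,0.015,0],"spin":0},
  {"grip":1,"slide":[0,0.012,0],"spin":0},
  {"grip":1,"slide":[0,0.008,0],"spin":0},
  {"grip":1,"slide":[0,0,0],"spin":0},
  {"grip":1,"slide":[0,0,0],"spin":0},
  {"grip":1,"slide":[0,0,0],"spin":0},
])

```text
time_s: 8.3
ee_pos: [0.5715, -0.1187, 0.1418]
eef_rot: [-1.57, -0.0, -1.733]
force: [-1.2, 0.7, -3.0]
grip_width: 0.0241
```

```bash
python3 - <<'E'
from station import get_obs,cams
import cv2
o=get_obs();print({k:o[k] for k in ('time_s','ee_pos','eef_rot','force','moment','grip_width')})
im=cams.camera("wrist");cv2.imwrite("pics/f_wrist.png",im)
s=cams.camera("scene");cv2.imwrite("pics/f_scene.png",cv2.resize(s[130:300,200:380],None,fx=3.5,fy=3.5,interpolation=cv2.INTER_CUBIC))
for i in range(3):
    cams.camera("top"); print(get_obs()["force"])
E
```

```text
{'time_s': 8.3, 'ee_pos': array([ 0.5715428 , -0.11873161,  0.14184567]), 'eef_rot': array([-1.56952765e+00, -1.50350818e-04, -1.73277086e+00]), 'force': array([-1.22685984,  0.6827455 , -2.98010313]), 'moment': array([ 0.04996894,  0.0202361 , -0.00019873]), 'grip_width': 0.024061611449218073}
[ 0.2758119   0.21025095 -3.08377942]
[-0.63984555 -0.38230148 -3.24182457]
[-0.12793933 -0.59144318 -3.16432443]
```

View pics/f_scene.png

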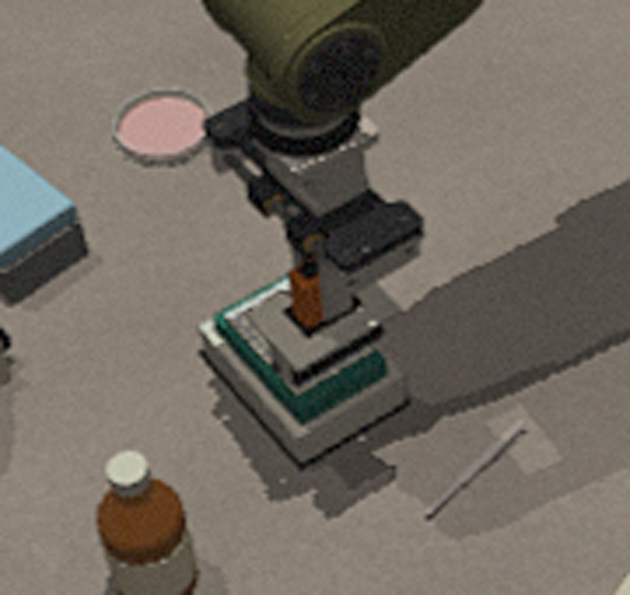

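View pics/f_wrist.png

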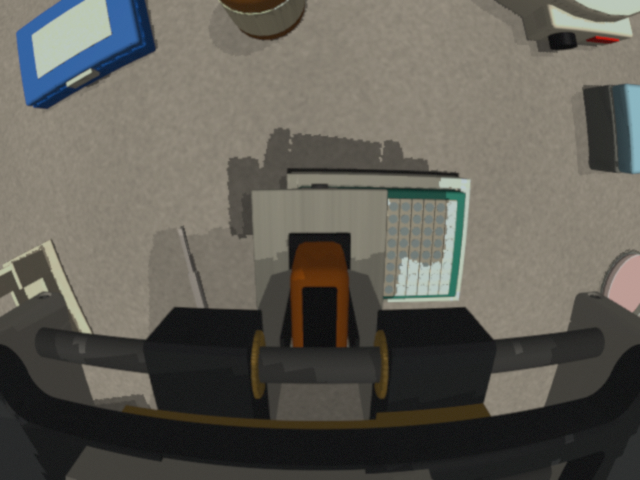

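Call:
step_arm([
  {"grip":1,"slide":[0,0.004,0],"spin":0},
  {"grip":1,"slide":[0,0.004,0],"spin":0},
  {"grip":1,"slide":[0,0.003,0],"spin":0},
  {"grip":1,"slide":[0,0.001,0],"spin":0},
  {"grip":1,"slide":[0,0,0],"spin":0},
  {"grip":1,"slide":[0,0,0],"spin":0},
])

```text
time_s: 9.05
ee_pos: [0.5712, -0.1186, 0.1289]
eef_rot: [-1.571, 0.0, -1.733]
force: [0.9, 0.2, -2.2]
grip_width: 0.0239
```

Call:
step_arm([
  {"grip":1,"slide":[0,0.001,0],"spin":0},
  {"grip":1,"slide":[0,0.001,0],"spin":0},
  {"grip":1,"slide":[0,0,0],"spin":0},
])

```text
time_s: 9.3
ee_pos: [0.5711, -0.1186, 0.1268]
eef_rot: [-1.571, 0.0, -1.733]
force: [0.2, 0.5, -3.2]
grip_width: 0.024
```

Call:
step_arm([
  {"grip":1,"slide":[0,0.001,0],"spin":0},
  {"grip":1,"slide":[0,0.0005,0],"spin":0},
  {"grip":1,"slide":[0,0,0],"spin":0},
])

```text
time_s: 9.55
ee_pos: [0.5713, -0.1186, 0.1256]
eef_rot: [-1.57, -0.0, -1.733]
force: [0.2, 0.7, -1.5]
grip_width: 0.0237
```

Call:
step_arm([
  {"grip":1,"slide":[0,0.0005,0],"spin":0},
  {"grip":1,"slide":[0,0,0],"spin":0},
])

```text
time_s: 9.72
ee_pos: [0.5713, -0.1186, 0.1253]
eef_rot: [-1.57, -0.0, -1.733]
force: [-1.3, 0.7, 1.3]
grip_width: 0.0235
```

Call:
step_arm([
  {"grip":1,"slide":[0,0.0005,0],"spin":0},
  {"grip":1,"slide":[0,0,0],"spin":0},
])

```text
time_s: 9.88
ee_pos: [0.5714, -0.1186, 0.1249]
eef_rot: [-1.57, -0.0, -1.733]
force: [-1.0, 0.7, 4.1]
grip_width: 0.0239
```

Call:
step_arm([
  {"grip":1,"slide":[0,0.0005,0],"spin":0},
  {"grip":1,"slide":[0,0,0],"spin":0},
  {"grip":1,"slide":[0,0,0],"spin":0},
])

```text
time_s: 10.13
ee_pos: [0.5713, -0.1186, 0.1241]
eef_rot: [-1.57, 0.0, -1.733]
force: [-0.1, 1.2, 4.7]
grip_width: 0.024
```

Call:
step_arm([
  {"grip":1,"slide":[0,0.0005,0],"spin":0},
  {"grip":1,"slide":[0,0,0],"spin":0},
  {"grip":1,"slide":[0,0,0],"spin":0},
])

```text
time_s: 10.38
ee_pos: [0.5713, -0.1186, 0.1235]
eef_rot: [-1.571, 0.0, -1.733]
force: [-0.1, 0.8, 4.6]
grip_width: 0.0238
```

Call:
step_arm([
  {"grip":1,"slide":[0,0.0005,0],"spin":0},
  {"grip":1,"slide":[0,0.0005,0],"spin":0},
  {"grip":1,"slide":[0,0,0],"spin":0},
])

```text
time_s: 10.63
ee_pos: [0.5713, -0.1186, 0.1224]
eef_rot: [-1.571, 0.0, -1.733]
force: [0.1, 0.2, 4.7]
grip_width: 0.0238
```

Call:
step_arm([
  {"grip":1,"slide":[0,0.0005,0],"spin":0},
  {"grip":1,"slide":[0,0,0],"spin":0},
  {"grip":1,"slide":[0,0,0],"spin":0},
])

```text
time_s: 10.88
ee_pos: [0.5713, -0.1187, 0.1223]
eef_rot: [-1.57, -0.0, -1.733]
force: [-0.4, 1.2, 6.6]
grip_width: 0.0238
```

Call:
step_arm([
  {"grip":1,"slide":[0,0.0005,0],"spin":0},
  {"grip":1,"slide":[0,0,0],"spin":0},
  {"grip":1,"slide":[0,0,0],"spin":0},
])

```text
time_s: 11.13
ee_pos: [0.5714, -0.1187, 0.1222]
eef_rot: [-1.57, -0.0, -1.733]
force: [-1.8, 0.6, 10.6]
grip_width: 0.0236
```

Caps at this end are home at 13.7 N push, with a soft, predictable stiffness. Rolling now.

Call:
step_arm([
  {"grip":1,"slide":[0.003,0,0],"spin":0},
  {"grip":1,"slide":[0.004,0,0],"spin":0},
  {"grip":1,"slide":[0.003,0,0],"spin":0},
  {"grip":1,"slide":[0,0,0],"spin":0},
])

```text
time_s: 11.47
ee_pos: [0.5697, -0.1289, 0.1219]
eef_rot: [-1.57, 0.0, -1.734]
force: [-0.5, 1.1, 9.0]
grip_width: 0.0237
```

Call:
step_arm([
  {"grip":1,"slide":[0.003,0,0],"spin":0},
  {"grip":1,"slide":[0.004,0,0],"spin":0},
  {"grip":1,"slide":[0.003,0,0],"spin":0},
  {"grip":1,"slide":[0,0,0],"spin":0},
])

```text
time_s: 11.8
ee_pos: [0.568, -0.1387, 0.1217]
eef_rot: [-1.57, 0.0, -1.734]
force: [0.2, 1.7, 6.5]
grip_width: 0.0233
```

Call:
step_arm([
  {"grip":1,"slide":[0.002,0.0004,0],"spin":0},
  {"grip":1,"slide":[0.003,0.0003,0],"spin":0},
  {"grip":1,"slide":[0.003,0.0002,0],"spin":0},
  {"grip":1,"slide":[0,0,0],"spin":0},
])

```text
time_s: 12.13
ee_pos: [0.5668, -0.1468, 0.1213]
eef_rot: [-1.57, -0.0, -1.734]
force: [-2.0, -0.7, 11.3]
grip_width: 0.0239
```

Call:
step_arm([
  {"grip":1,"slide":[0.003,0.0002,0],"spin":0},
  {"grip":1,"slide":[0.003,0.0002,0],"spin":0},
  {"grip":1,"slide":[0.002,0.0002,0],"spin":0},
  {"grip":1,"slide":[0,0,0],"spin":0},
])

```text
time_s: 12.47
ee_pos: [0.5656, -0.1547, 0.121]
eef_rot: [-1.57, -0.001, -1.734]
force: [-2.3, -0.4, 12.2]
grip_width: 0.0235
```

Call:
step_arm([
  {"grip":1,"slide":[0.003,0.0001,0],"spin":0},
  {"grip":1,"slide":[0.004,0.0001,0],"spin":0},
  {"grip":1,"slide":[0.003,0.0001,0],"spin":0},
  {"grip":1,"slide":[0,0,0],"spin":0},
])

```text
time_s: 12.8
ee_pos: [0.564, -0.1646, 0.1207]
eef_rot: [-1.57, -0.0, -1.734]
force: [-2.3, 0.3, 12.6]
grip_width: 0.0237
```

Call:
step_arm([
  {"grip":1,"slide":[0.003,0.0001,0],"spin":0},
  {"grip":1,"slide":[0.004,0.0001,0],"spin":0},
  {"grip":1,"slide":[0.003,0.0001,0],"spin":0},
  {"grip":1,"slide":[0,0,0],"spin":0},
])

```text
time_s: 13.13
ee_pos: [0.5624, -0.1744, 0.1204]
eef_rot: [-1.569, -0.0, -1.734]
force: [-2.1, 1.7, 13.4]
grip_width: 0.0236
```

Call:
step_arm([
  {"grip":1,"slide":[0.003,0,0],"spin":0},
  {"grip":1,"slide":[0.004,0.0001,0],"spin":0},
  {"grip":1,"slide":[0.003,0.0001,0],"spin":0},
  {"grip":1,"slide":[0,0,0],"spin":0},
])

```text
time_s: 13.47
ee_pos: [0.5608, -0.1841, 0.1201]
eef_rot: [-1.569, -0.0, -1.734]
force: [-1.5, 1.6, 11.4]
grip_width: 0.0238
```

Call:
step_arm([
  {"grip":1,"slide":[0.003,0.0001,0],"spin":0},
  {"grip":1,"slide":[0.004,0.0001,0],"spin":0},
  {"grip":1,"slide":[0.003,0.0001,0],"spin":0},
  {"grip":1,"slide":[0,0,0],"spin":0},
])

```text
time_s: 13.8
ee_pos: [0.5592, -0.1941, 0.1197]
eef_rot: [-1.569, -0.0, -1.734]
force: [-1.1, 0.9, 11.1]
grip_width: 0.0237
```

Call:
step_arm([
  {"grip":1,"slide":[0.003,0.0001,0],"spin":0},
  {"grip":1,"slide":[0.004,0.0001,0],"spin":0},
  {"grip":1,"slide":[0.003,0.0001,0],"spin":0},
  {"grip":1,"slide":[0,0,0],"spin":0},
])

```text
time_s: 14.13
ee_pos: [0.5576, -0.204, 0.1194]
eef_rot: [-1.569, -0.0, -1.734]
force: [-0.2, 0.6, 9.8]
grip_width: 0.0237
```

Call:
step_arm([
  {"grip":1,"slide":[0.003,0.0002,0],"spin":0},
  {"grip":1,"slide":[0.003,0.0002,0],"spin":0},
  {"grip":1,"slide":[0.002,0.0001,0],"spin":0},
  {"grip":1,"slide":[0,0,0],"spin":0},
])

```text
time_s: 14.47
ee_pos: [0.5563, -0.2121, 0.119]
eef_rot: [-1.569, -0.001, -1.734]
force: [-1.7, -0.6, 12.1]
grip_width: 0.0237
```

Call:
step_arm([
  {"grip":1,"slide":[0.002,0.0001,0],"spin":0},
  {"grip":1,"slide":[0.002,0.0001,0],"spin":0},
  {"grip":1,"slide":[0.001,0,0],"spin":0},
  {"grip":1,"slide":[0,0,0],"spin":0},
  {"grip":1,"slide":[0,0,0],"spin":0},
])

```text
time_s: 14.88
ee_pos: [0.5555, -0.2169, 0.1189]
eef_rot: [-1.569, -0.001, -1.734]
force: [-1.5, -1.7, 10.9]
grip_width: 0.0233
```

Second pass back the other way, following the slope (about 0.32 mm per 10 mm).

Call:
step_arm([
  {"grip":1,"slide":[-0.003,0,0],"spin":0},
  {"grip":1,"slide":[-0.004,-0.0001,0],"spin":0},
  {"grip":1,"slide":[-0.003,-0.0001,0],"spin":0},
  {"grip":1,"slide":[-0.003,-0.0001,0],"spin":0},
  {"grip":1,"slide":[-0.003,-0.0001,0],"spin":0},
  {"grip":1,"slide":[0,0,0],"spin":0},
])

```text
time_s: 15.38
ee_pos: [0.5582, -0.2006, 0.1194]
eef_rot: [-1.569, -0.001, -1.733]
force: [-1.5, 0.5, 13.3]
grip_width: 0.0235
```

Call:
step_arm([
  {"grip":1,"slide":[-0.003,-0.0001,0],"spin":0},
  {"grip":1,"slide":[-0.004,-0.0001,0],"spin":0},
  {"grip":1,"slide":[-0.003,-0.0001,0],"spin":0},
  {"grip":1,"slide":[-0.003,-0.0001,0],"spin":0},
  {"grip":1,"slide":[-0.003,-0.0001,0],"spin":0},
  {"grip":1,"slide":[0,0,0],"spin":0},
])

```text
time_s: 15.88
ee_pos: [0.5608, -0.1848, 0.12]
eef_rot: [-1.569, -0.001, -1.733]
force: [-1.7, 0.4, 12.5]
grip_width: 0.0235
```

Call:
step_arm([
  {"grip":1,"slide":[-0.003,-0.0001,0],"spin":0},
  {"grip":1,"slide":[-0.004,-0.0001,0],"spin":0},
  {"grip":1,"slide":[-0.003,-0.0001,0],"spin":0},
  {"grip":1,"slide":[-0.003,-0.0001,0],"spin":0},
  {"grip":1,"slide":[-0.003,-0.0001,0],"spin":0},
  {"grip":1,"slide":[0,0,0],"spin":0},
])

```text
time_s: 16.38
ee_pos: [0.5634, -0.169, 0.1205]
eef_rot: [-1.569, -0.001, -1.733]
force: [-1.9, 0.7, 12.5]
grip_width: 0.0241
```

Call:
step_arm([
  {"grip":1,"slide":[-0.003,-0.0001,0],"spin":0},
  {"grip":1,"slide":[-0.004,-0.0001,0],"spin":0},
  {"grip":1,"slide":[-0.003,-0.0001,0],"spin":0},
  {"grip":1,"slide":[-0.003,-0.0001,0],"spin":0},
  {"grip":1,"slide":[-0.003,-0.0001,0],"spin":0},
  {"grip":1,"slide":[0,0,0],"spin":0},
])

```text
time_s: 16.88
ee_pos: [0.566, -0.1532, 0.121]
eef_rot: [-1.569, -0.001, -1.733]
force: [-2.2, 1.0, 13.8]
grip_width: 0.0241
```

Call:
step_arm([
  {"grip":1,"slide":[-0.003,-0.0001,0],"spin":0},
  {"grip":1,"slide":[-0.004,-0.0001,0],"spin":0},
  {"grip":1,"slide":[-0.003,-0.0001,0],"spin":0},
  {"grip":1,"slide":[-0.003,-0.0001,0],"spin":0},
  {"grip":1,"slide":[-0.003,-0.0001,0],"spin":0},
  {"grip":1,"slide":[0,0,0],"spin":0},
])

```text
time_s: 17.38
ee_pos: [0.5686, -0.1374, 0.1215]
eef_rot: [-1.569, -0.001, -1.733]
force: [-2.1, 0.6, 14.6]
grip_width: 0.0236
```

Call:
step_arm([
  {"grip":1,"slide":[-0.003,-0.0001,0],"spin":0},
  {"grip":1,"slide":[-0.004,-0.0001,0],"spin":0},
  {"grip":1,"slide":[-0.003,-0.0001,0],"spin":0},
  {"grip":1,"slide":[-0.003,-0.0001,0],"spin":0},
  {"grip":1,"slide":[-0.003,-0.0001,0],"spin":0},
  {"grip":1,"slide":[0,0,0],"spin":0},
])

```text
time_s: 17.88
ee_pos: [0.5712, -0.1215, 0.122]
eef_rot: [-1.569, -0.001, -1.733]
force: [-1.6, 0.2, 15.6]
grip_width: 0.0235
```

Call:
step_arm([
  {"grip":1,"slide":[-0.002,-0.0001,0],"spin":0},
  {"grip":1,"slide":[-0.002,-0.0001,0],"spin":0},
  {"grip":1,"slide":[0,0,0],"spin":0},
  {"grip":1,"slide":[0,0,0],"spin":0},
])

```text
time_s: 18.22
ee_pos: [0.5718, -0.1179, 0.1221]
eef_rot: [-1.569, -0.0, -1.733]
force: [-2.3, 0.6, 13.9]
grip_width: 0.0235
```

Call:
step_arm([
  {"grip":1,"slide":[0,-0.005,0],"spin":0},
  {"grip":1,"slide":[0,-0.015,0],"spin":0},
  {"grip":1,"slide":[0,-0.02,0],"spin":0},
  {"grip":1,"slide":[0,-0.02,0],"spin":0},
  {"grip":1,"slide":[0,-0.02,0],"spin":0},
  {"grip":1,"slide":[0.008,0,-0.0165],"spin":0},
  {"grip":1,"slide":[0.008,0,-0.0165],"spin":0},
  {"grip":1,"slide":[0.008,0,-0.0165],"spin":0},
  {"grip":1,"slide":[0.008,0,-0.0165],"spin":0},
  {"grip":1,"slide":[0.008,0,-0.0165],"spin":0},
  {"grip":1,"slide":[0.008,0,-0.0165],"spin":0},
  {"grip":1,"slide":[0,0,0],"spin":0},
  {"grip":1,"slide":[0,0,0],"spin":0},
])

```text
time_s: 19.3
ee_pos: [0.4653, -0.1491, 0.2006]
eef_rot: [-1.572, 0.0, -1.734]
force: [-0.1, 0.4, -3.3]
grip_width: 0.0237
```

```bash
python3 - <<'E'
from station import get_obs,cams
import cv2,pickle
o=get_obs();print({k:o[k] for k in ('time_s','ee_pos','eef_rot','force','moment','grip_width')})
im=cams.camera("wrist");cv2.imwrite("pics/g_wrist.png",im)
cv2.imwrite("pics/g_crop.png",cv2.resize(im[58:330,200:440],None,fx=2.2,fy=2.2,interpolation=cv2.INTER_CUBIC))
s=cams.camera("scene");cv2.imwrite("pics/g_scene.png",cv2.resize(s[195:275,245:330],None,fx=7,fy=7,interpolation=cv2.INTER_CUBIC))
E
```

```text
{'time_s': 19.3, 'ee_pos': array([ 0.4653461 , -0.14910993,  0.20062358]), 'eef_rot': array([-1.57165285e+00,  1.12859417e-04, -1.73431864e+00]), 'force': array([-0.0881286 ,  0.43507892, -3.2684057 ]), 'moment': array([ 0.05340787, -0.00774496, -0.00690708]), 'grip_width': 0.023726465308665973}
```

View pics/g_crop.png

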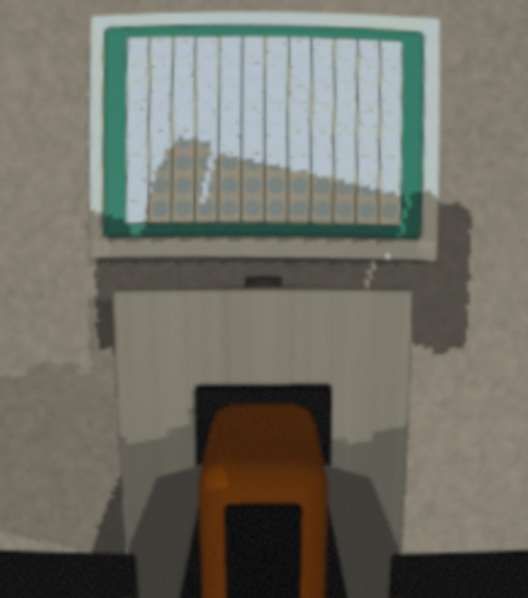

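View pics/g_scene.png

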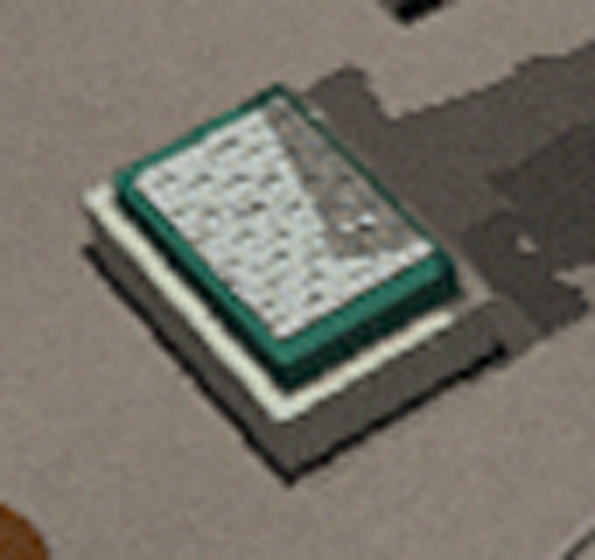

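Flush sheet seen in both views, and the roller has not moved in the grip (deck edge at row 190 as before). Returning to the stand.

Call:
step_arm([
  {"grip":1,"slide":[-0.01,-0.002,0.0008],"spin":0},
  {"grip":1,"slide":[-0.022,-0.002,0.001],"spin":0},
  {"grip":1,"slide":[-0.022,0,0.001],"spin":0},
  {"grip":1,"slide":[-0.022,0,0.001],"spin":0},
  {"grip":1,"slide":[-0.022,0,0.001],"spin":0},
  {"grip":1,"slide":[-0.022,0,0.001],"spin":0},
  {"grip":1,"slide":[-0.022,0,0.001],"spin":0},
  {"grip":1,"slide":[-0.022,0,0.001],"spin":0},
  {"grip":1,"slide":[-0.022,0,0.001],"spin":0},
  {"grip":1,"slide":[-0.022,0,0.001],"spin":0},
  {"grip":1,"slide":[-0.022,0,0.001],"spin":0},
  {"grip":1,"slide":[-0.022,0,0.001],"spin":0},
  {"grip":1,"slide":[-0.022,0,0.001],"spin":0},
  {"grip":1,"slide":[-0.022,0,0.001],"spin":0},
  {"grip":1,"slide":[-0.022,0,0.001],"spin":0},
  {"grip":1,"slide":[-0.022,0,0.001],"spin":0},
  {"grip":1,"slide":[-0.0218,0,0.001],"spin":0},
  {"grip":1,"slide":[0,0,0],"spin":-5.9},
  {"grip":1,"slide":[0,0,0],"spin":-5.9},
  {"grip":1,"slide":[0,0,0],"spin":-5.9},
])

```text
time_s: 21.07
ee_pos: [0.5408, 0.207, 0.2044]
eef_rot: [-1.572, -0.0, -1.418]
force: [-0.6, -0.2, -3.5]
grip_width: 0.0238
```

Call:
step_arm([
  {"grip":1,"slide":[0,0,0],"spin":0},
  {"grip":1,"slide":[0,0,0],"spin":0},
  {"grip":1,"slide":[0,0,0],"spin":0},
  {"grip":1,"slide":[0,0,0],"spin":0},
])

```text
time_s: 21.4
ee_pos: [0.541, 0.2056, 0.2049]
eef_rot: [-1.571, 0.0, -1.427]
force: [0.2, -0.1, -3.9]
grip_width: 0.024
```

```bash
python3 - <<'E'
from station import get_obs,cams
import cv2,pickle
o=get_obs();print({k:o[k] for k in ('time_s','ee_pos','eef_rot','force')})
for i in range(3): cams.camera("top");print(get_obs()["ee_pos"])
E
```

```text
{'time_s': 21.4, 'ee_pos': array([0.54101963, 0.20559839, 0.20487399]), 'eef_rot': array([-1.57093445e+00,  2.17071622e-05, -1.42684870e+00]), 'force': array([ 0.1840964 , -0.05922158, -3.88222481])}
[0.54101915 0.2055108  0.2049149 ]
[0.54103857 0.20543639 0.20493911]
[0.54104774 0.20538355 0.20498802]
```

Call:
step_arm([
  {"grip":1,"slide":[0,0.015,0.0007],"spin":0},
  {"grip":1,"slide":[0,0.02,0],"spin":0},
  {"grip":1,"slide":[0,0.02,0],"spin":0},
  {"grip":1,"slide":[0,0.02,0],"spin":0},
  {"grip":1,"slide":[0,0.015,0],"spin":0},
  {"grip":1,"slide":[0,0.01,0],"spin":0},
  {"grip":1,"slide":[0,0.01,0],"spin":0},
  {"grip":1,"slide":[0,0.005,0],"spin":0},
  {"grip":1,"slide":[0,0,0],"spin":0},
])

```text
time_s: 22.3
ee_pos: [0.5415, 0.2054, 0.0892]
eef_rot: [-1.572, -0.0, -1.425]
force: [-0.9, -0.3, -3.3]
grip_width: 0.0242
```

Call:
step_arm([
  {"grip":1,"slide":[0,0.004,0],"spin":0},
  {"grip":1,"slide":[0,0.004,0],"spin":0},
  {"grip":1,"slide":[0,0.003,0],"spin":0},
  {"grip":1,"slide":[0,0,0],"spin":0},
])

```text
time_s: 22.63
ee_pos: [0.5416, 0.2054, 0.0785]
eef_rot: [-1.571, -0.0, -1.425]
force: [-0.7, -1.0, -3.2]
grip_width: 0.0238
```

Call:
step_arm([
  {"grip":1,"slide":[0,0.003,0],"spin":0},
  {"grip":1,"slide":[0,0.002,0],"spin":0},
  {"grip":1,"slide":[0,0.001,0],"spin":0},
  {"grip":1,"slide":[0,0,0],"spin":0},
])

```text
time_s: 22.97
ee_pos: [0.5417, 0.2054, 0.0727]
eef_rot: [-1.571, -0.0, -1.424]
force: [-1.0, -0.2, -4.5]
grip_width: 0.0236
```

Call:
step_arm([
  {"grip":1,"slide":[0,0.001,0],"spin":0},
  {"grip":1,"slide":[0,0.001,0],"spin":0},
  {"grip":1,"slide":[0,0,0],"spin":0},
])

```text
time_s: 23.22
ee_pos: [0.5417, 0.2054, 0.0708]
eef_rot: [-1.571, -0.0, -1.425]
force: [-0.3, 0.7, -3.3]
grip_width: 0.0238
```

Call:
step_arm([
  {"grip":1,"slide":[0,0.001,0],"spin":0},
  {"grip":1,"slide":[0,0,0],"spin":0},
  {"grip":1,"slide":[0,0,0],"spin":0},
])

```text
time_s: 23.47
ee_pos: [0.5418, 0.2054, 0.0699]
eef_rot: [-1.571, -0.0, -1.425]
force: [-0.4, -0.6, -1.9]
grip_width: 0.0236
```

Seating at the original height (0.0699). A final 0.3 mm, then release.

Call:
step_arm([
  {"grip":1,"slide":[0,0.0003,0],"spin":0},
  {"grip":0.6,"slide":[0,0,0],"spin":0},
  {"grip":0.3,"slide":[0,0,0],"spin":0},
  {"grip":-0.2,"slide":[0,0,0],"spin":0},
  {"grip":-0.6,"slide":[0,0,0],"spin":0},
  {"grip":-1,"slide":[0,0,0],"spin":0},
  {"grip":-1,"slide":[0,0,0],"spin":0},
  {"grip":-1,"slide":[0,0,0],"spin":0},
  {"grip":-1,"slide":[0,0,0],"spin":0},
  {"grip":-1,"slide":[0,0,0],"spin":0},
  {"grip":-1,"slide":[0,0,0],"spin":0},
])

```text
time_s: 24.38
ee_pos: [0.5417, 0.2055, 0.0696]
eef_rot: [-1.571, -0.0, -1.424]
force: [0.5, -0.4, -0.0]
grip_width: 0.08
```

Call:
step_arm([
  {"grip":-1,"slide":[0,-0.003,0],"spin":0},
  {"grip":-1,"slide":[0,-0.01,0],"spin":0},
  {"grip":-1,"slide":[0,-0.02,0],"spin":0},
  {"grip":-1,"slide":[0,-0.03,0],"spin":0},
  {"grip":-1,"slide":[0,-0.03,0],"spin":0},
  {"grip":-1,"slide":[0,-0.03,0],"spin":0},
  {"grip":-1,"slide":[0,-0.012,0],"spin":0},
  {"grip":-1,"slide":[0,0,0],"spin":0},
  {"grip":-1,"slide":[0,0,0],"spin":0},
])

```text
time_s: 25.13
ee_pos: [0.5416, 0.2054, 0.2043]
eef_rot: [-1.571, 0.0, -1.424]
force: [-0.2, 0.0, -1.1]
grip_width: 0.0943
```

```bash
python3 - <<'E'
from station import get_obs,cams
import cv2,pickle
o=get_obs();print({k:o[k] for k in ('time_s','ee_pos','eef_rot','force','grip_width')})
c=cams.calibration("wrist");pickle.dump(c,open("w4.pkl","wb"))
im=cams.camera("wrist");cv2.imwrite("pics/i_wrist.png",im)
cv2.imwrite("pics/i_crop.png",cv2.resize(im[145:295,235:405],None,fx=4,fy=4,interpolation=cv2.INTER_CUBIC))
s=cams.camera("scene");cv2.imwrite("pics/i_scene.png",s)
E
```

```text
{'time_s': 25.1333, 'ee_pos': array([0.54159637, 0.20542513, 0.20428932]), 'eef_rot': array([-1.57069003e+00,  3.80464098e-05, -1.42449773e+00]), 'force': array([-0.23718598,  0.02172959, -1.07233756]), 'grip_width': 0.0942987519395585}
```

View pics/i_crop.png

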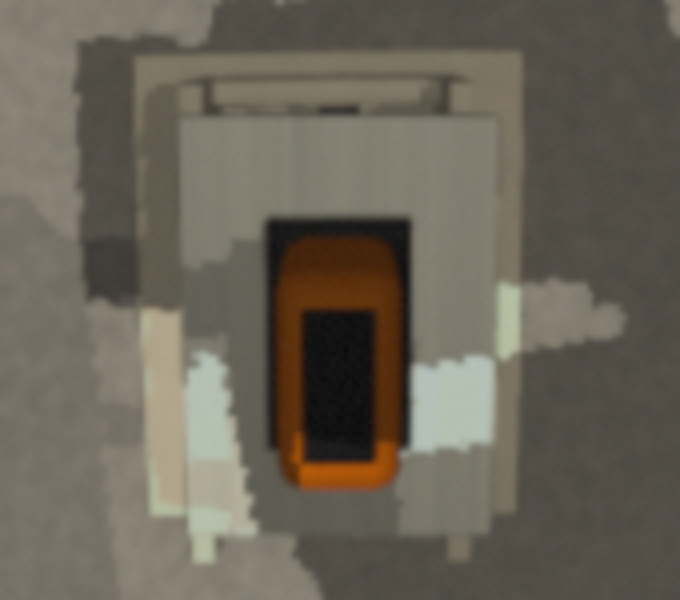

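View pics/i_scene.png

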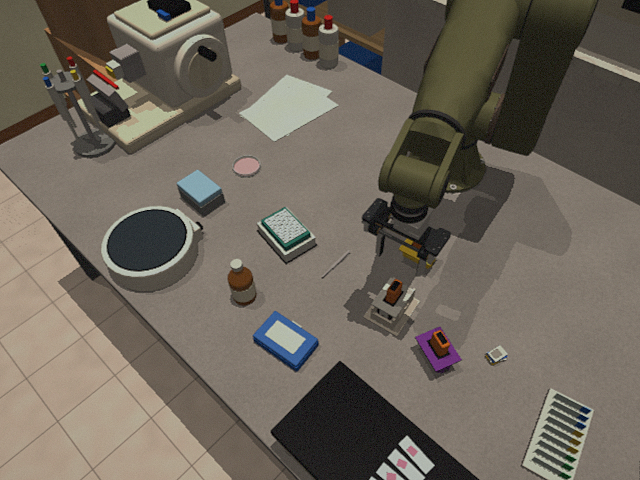

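```bash
python3 - <<'E'
import pickle,numpy as np
from h import *
c=pickle.load(open("w4.pkl","rb"))
def P(l,z): return np.array([onz(rayf(c,(u/4+235-.375,v/4+145-.375)),z)[:2] for u,v in l])
m={}
for n,l,z in [("deck",[(180,117),(497,117),(491,535),(187,535)],.062),("foot",[(134,55),(523,53),(517,513),(149,516)],.003)]:
    p=P(l,z);m[n]=p.mean(0);print(n,p.mean(0).round(4),[np.round(np.linalg.norm(p[i]-p[i-1])*1e3,1) for i in range(4)],[np.round(np.degrees(np.arctan2(*(p[i]-p[i-1])[::-1])),1) for i in range(4)])
d=m["deck"]-m["foot"];a=np.radians(8.6);print("in stand",[d[0]*np.cos(a)+d[1]*np.sin(a),-d[0]*np.sin(a)+d[1]*np.cos(a)])
E
```

```text
deck [0.5425 0.2039] [np.float64(95.3), np.float64(68.6), np.float64(95.3), np.float64(69.9)] [np.float64(8.1), np.float64(-81.6), np.float64(-171.1), np.float64(98.4)]
foot [0.541  0.2058] [np.float64(123.5), np.float64(99.4), np.float64(123.1), np.float64(99.9)] [np.float64(8.8), np.float64(-81.4), np.float64(-171.0), np.float64(98.9)]
in stand [np.float64(0.0011795090536196933), np.float64(-0.002047045458438281)]
```

```bash
python3 -c "
from station import hand_in
print(hand_in())"
```

```text
the job is handed in; nothing more can be done
None
```

I took the roller with the white deck from its stand, rolled the cap sheet end to end and back, put the roller back in the stand and let go. The job is handed in, at about 25 s on the clock.

- **Rolling push:** The push was mostly 13 to 19 N, and never above 19 N in the readings, which I took between short moves. It dipped to about 10 N over a short stretch of the first pass, but the return pass covered that part at 17 to 18 N.
- **Caps:** On both passes the roller height followed one straight line, with a slope of about 1.8 degrees and no bumps. The camera pictures also show a flush sheet. I have no direct reading of how far each row went down.
- **Roller in the stand:** My last measurement puts it about 1 mm (x) and 2 mm (y) from the stand's centre. It came to rest at its original height. It looks upright, though I did not measure the tilt.
- **At hand-in:** The gripper was open and about 135 mm above its grasp height. The last scene picture shows no bystander moved; I checked this by eye only.

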